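# Check a cup block's bore on the bench depth gauge

### The arm

A 6-joint arm with a two-finger parallel gripper is mounted at the origin on the work surface. World frame = base frame: x ahead of the robot, y to its left, z up, the work surface at z = 0. Lengths are in m, angles in rad, forces in N, time in s.
With the tool pointing down it reaches from about 0.25 to 0.85 m from the base axis. Payload 12.5 kg.
Tool frame: the origin (TCP) lies midway between the tips of the shut fingers; the grasp point (between the pads) lies 19 mm behind it; x points along the fingers, z is the direction in which the jaws open and shut, and the axes are right-handed (so a half turn about x gives the same grasp; the last joint's range is limited). The gripper opens to 93 mm and grips with 3 to 60 N. Pads are 15 mm wide; open, the fingers measure 128 mm over their backs; the gripper's body (75 mm by 188 mm) begins 65 mm behind the grasp point.
Start: joints at [-1.383, 0.351, 1.652, -0, 1.139, -0.085], TCP at [0.148, -0.53, 0.219] pointing down, gripper open.
Joint ranges: [-2.75, 2.75], [-0.79, 2.1], [0.01, 2.65], [-1.57, 4.71], [0.07, 3.14], [-2.87, 2.87]. Speed limits (rad/s): [2.22, 2.22, 2.79, 3.14, 3.14, 3.14].

### API

Orientations are given as a rotation vector (axis times angle).
In Python, from station import env, eyes, close_job gives the robot as it stands.
- The arm moves only by the shell command python3 -m jog 'ROWS' [OPENING] [FORCE]. ROWS is JSON, a list of rows, each an object with "travel": the shift along the world's x, y, z in m, a list of three; "yaw": the turn about the world's z in degrees. A call has 1 to 5 rows; each row is the pose to reach, as a shift and turn from the pose commanded when the call began; what a row does not reach only later rows make up. A row lasts 1/10 s, in which the tool goes at most 50 mm and 8.59 degrees, less where a joint would pass 70% of its speed; a pose out of reach is approached as far as the arm can. A call with a gripper value outside its range is refused whole. OPENING is the opening, from 0 (shut) to 1 (fully open), set as the call begins (- or left out, the last holds). The fingers move at their own pace and stop on an object; FORCE is the grip in N (left out, the last holds). Time passes only in rows, so rows that repeat a pose let the fingers close. It gives the time, the measured TCP pose, the force and the opening at its end, in the units of the state.
- env.get_state(): the state, without advancing time (a new reading comes with each control period).
- eyes.camera(name): name is "side" or "top"; returns a dict with "pixels" (400x640x3 uint8, red, green, blue), "K" (3x3 intrinsics, pixels), "T" (4x4, takes a point from camera to world coordinates). Camera axes: x right, y down, z forward; pixel columns grow to the right and rows downward; lengths in m; the calibration is good to about 2 mm. A picture is of the moment at which its call begins. There is no depth.
- close_job(): hands the job in, once; it reports no verdict.
The state is a dict: "t": time; "q": joint angles; "joint_vel": joint speeds; "effort": joint torques, N m; "tool_pos": TCP position; "orientation": TCP orientation; "wrist_force": force on the tool from outside, world axes, zero at the start; "moment": the same for the moment, N m; "grip_width": finger opening in m.
Only numpy, scipy, OpenCV 4.12 (cv2) and the standard library are available. Lean on these libraries where they do the work, as an engineer would, in place of code of your own. Each camera call takes 0.05 s, during which the arm holds its last target.

### The job

Slide the wooden cup block along the bed of the bench depth gauge until it is fully home against the stop, then lower the gauge's probe by its wing handle into the bore until the sprung foot bears lightly on the bottom (never pressing it hard), and turn the wing clockwise as far as it goes to lock the probe there. Let go, so that the locked foot stays lightly in touch with the bottom, and leave everything else on the bench where it is.

Things in the scene. Friction and masses are not known exactly. Their poses are not given: they have to be found in the camera images.
- gauge: Bench depth gauge, fixed: steel bed 370 x 90 mm, 12 mm thick, green column at its far end, green head reaching back from it over the bed. Origin: on the bench, straight below the probe's vertical axis; x runs along the bed towards stop and column, z up. Bed: x -260 to +110 mm. Column: x 46 to 86 mm. Only the probe's rod and wing stand higher than 110 mm.
- head (a point): Middle of the head's top, on the probe's axis, 110 mm above the bench. The head spans gauge x -26 to +46 mm, y -24 to +24 mm, and its underside is 84 mm above the bench.
- rails (a point): Middle of the channel between the two guide rails, on the bed's top (12 mm above the bench), at gauge x -110. The rails are 12 mm high (tops 24 mm above the bench), 63 mm apart, along gauge x -260 to +40 mm.
- stop (a point): Centre of the steel stop plate's face, at gauge x +40, y 0, 30 mm above the bench; the block's front face butts against it.
- slide (a joint): Travel of the probe down from its top position, m: 0 at the top (foot's underside 70 mm above the bench), at most 0.058. A weak spring carries the unlocked probe back up: net 2 N upward at the top, 2.6 N at the lowest. It stays down unheld only when locked.
- wing (a joint): Turn of the wing handle (the rod turns with it) clockwise seen from above, rad: 0 to 0.1 at the start, unlocked; 1.4 (a stop) fully locked. It gets stiffer beyond 0.4 (0.3 Nm at most), where a brake shoe in the head grips the rod; let go, it may spring back by 0.1. Locked, it holds the probe against 15 N.
- wing_grip (a point): Grip point on the probe's axis in the dark steel wing, a bar 46 mm long, 14 thick and 30 high; the point is 18 mm above the bar's underside. x runs along the bar (along the gauge's x when the wing is at 0), z up. It is 198 mm above the bench with the probe at the top, and goes down and turns with the probe.
- foot: The probe's foot, a steel disc 12 mm across and 4 mm thick below the rod, origin at the centre of its underside, z up. It is sprung: it gives upward by up to 6 mm at 2 N per mm (so 12 N at the end of its give), then it is solid. The rod above it is within 9 mm of the axis.
- block: Cup block on the gauge's bed, dark wood 130 x 60 x 50 mm, about 0.35 kg, loose between the rails (1.5 mm play a side), 50 to 110 mm short of the stop. Origin: centre of its underside, 12 mm above the bench; x along it towards the stop, z up.
- block_front (a point): Centre of the block's front face (towards the stop), 18 mm above its underside.
- block_rear (a point): Centre of the block's rear face, 25 mm above its underside: push here towards +x of the block.
- block_bore (a point): Centre of the mouth of the block's round bore, in its top face, 40 mm behind its front face: right below the probe when the block is home. The bore is 37 mm wide; its flat bottom lies 10 to 30 mm above the block's underside (20 to 40 mm below the mouth), different from piece to piece.
- spare: Another cup block of the same kind, set aside on the bench, not on the gauge. Origin: centre of the underside. Leave alone.
- gum_pot: Amber glass jar with a black lid, 52 mm across, 70 mm high, standing close beside the gauge on its -y side. Origin: centre of the underside. Leave alone.
- ring_plate: Flat wooden sizing plate with three holes, 120 x 50 x 8 mm, lying close beside the gauge on its +y side. Origin: centre of the underside. Leave alone.
- driver: Screwdriver lying beside the gauge's bed on its -y side. Leave alone.
- mug: White mug, 80 mm across, 90 mm high. Origin: centre of the underside. Leave alone.
- crescent: Round steel trimming blade with a wooden grip, 110 mm across, lying flat. Leave alone.
- mallet: Hammer lying on the bench. Leave alone.
Mind the look-alikes: they are no part of the job. Leave any orange or white look-alike of the block alone.

How it is judged:
On the way, in this order (a step that is already met when the one before it is completed fails the run):
1. the block is home against the stop, with the probe still up (horizontal distance between block_front and stop below 0.004 m and value of joint slide below 0.01 m), for 0.2 s.
2. the foot bears on the bottom of the bore while the wing is still unlocked (horizontal distance between block_front and stop below 0.004 m and contact force between foot and block above 0.8 N and value of joint slide above 0.02 m and value of joint wing below 0.5 rad), for 0.1 s.
At the end, for the whole second after the job is handed in: The block is home against the stop (front face centre within 4 mm of the stop's), the wing is locked (turned beyond 1.05 rad), and the probe, down in the bore (slide beyond 0.02 m) and held by its lock alone, bears on the bottom with its foot at 0.5 to 9.5 N (horizontal distance between block_front and stop below 0.004 m and value of joint wing above 1.05 rad and value of joint slide above 0.02 m and contact force between foot and block between 0.5 and 9.5 N); the robot touches nothing.
It fails at once if the foot is pressed on the block with more than 14 N, beyond the end of its sprung give (contact force between foot and block above 14 N).
It fails at once if another thing on the bench is shifted by more than 25 mm (distance of any of spare, gum_pot, ring_plate, driver, mug, crescent, mallet from where it was at the start of the episode above 0.025 m).
It also fails if it takes over 64 s, if anything falls off the work surface, if the arm or the gripper's body presses on something with over 40 N, if the wrist force passes 120 N, or if a joint passes its speed limit or range.

## Working session

There is one attempt and no reset: what is moved stays moved. The work goes in short steps, Python scripts to look and compute and a shell command to move; the robot and the scene stay as the last step left them, time stands still between calls to the robot, and variables do not carry over. Pictures are saved under pics/ and viewed, and the job is handed in when it is done.

```bash
mkdir -p pics; ls; cat > h.py <<'E'
import numpy as np,cv2
from station import env,eyes
def shot(n,tag):
    c=eyes.camera(n); cv2.imwrite(f'pics/{tag}.png',c['pixels'][:,:,::-1]); np.savez(f'pics/{tag}.npz',**c); return c
def ray(c,u,v,z):
    K,T=np.array(c['K']),np.array(c['T']); d=T[:3,:3]@np.linalg.inv(K)@[u,v,1]; o=T[:3,3]; return o+d*(z-o[2])/d[2]
def proj(c,p):
    K,T=np.array(c['K']),np.array(c['T']); q=K@(T[:3,:3].T@(np.array(p)-T[:3,3])); return q[:2]/q[2]
def crop(tag,x0,y0,x1,y1,s,out):
    im=cv2.imread(f'pics/{tag}.png')[y0:y1,x0:x1]; cv2.imwrite(f'pics/{out}.png',cv2.resize(im,None,fx=s,fy=s,interpolation=cv2.INTER_CUBIC))
E
python3 - <<'E'
from h import *
for n in('side','top'):
    c=shot(n,n+'0'); print(n,c['K'],c['T'])
print(env.get_state())
E
```

```text
pics
side [[392.29309722   0.         320.19544252]
 [  0.         392.29309722 202.97332903]
 [  0.           0.           1.        ]] [[-0.96861164 -0.1759364   0.17560713  0.28351895]
 [-0.24846061  0.70702058 -0.66210968  0.85518943]
 [-0.00766866 -0.6849586  -0.72854163  1.05610991]
 [ 0.          0.          0.          1.        ]]
top [[421.81915638   0.         324.98496367]
 [  0.         421.81915638 202.11386635]
 [  0.           0.           1.        ]] [[-1.65727161e-02 -9.93270665e-01  1.14624302e-01  3.52161486e-01]
 [-9.99857999e-01  1.68135499e-02  1.13451666e-03 -1.04439622e-04]
 [-3.05412354e-03 -1.14589223e-01 -9.93408266e-01  1.42064322e+00]
 [ 0.00000000e+00  0.00000000e+00  0.00000000e+00  1.00000000e+00]]
{'t': 0.1, 'q': array([-1.38259174e+00,  3.51157683e-01,  1.65234067e+00,  9.44944439e-06,
        1.13908957e+00, -8.46238738e-02]), 'joint_vel': array([ 0.00102093, -0.00216256, -0.0022256 ,  0.00021926,  0.00093673,
       -0.00177396]), 'effort': array([ 4.97505353e-04, -4.98026776e+01, -2.85704130e+01,  6.99975109e-02,
        2.39122077e-02, -5.38554025e-05]), 'tool_pos': array([ 0.14815937, -0.52935938,  0.21817616]), 'orientation': array([ 1.00657467,  1.3267474 , -1.00545482]), 'wrist_force': array([ 0.17659687,  0.12095799, -0.9292702 ]), 'moment': array([ 0.03267938, -0.02113817,  0.03612802]), 'grip_width': 0.09293540337203912}
```

View pics/side0.png

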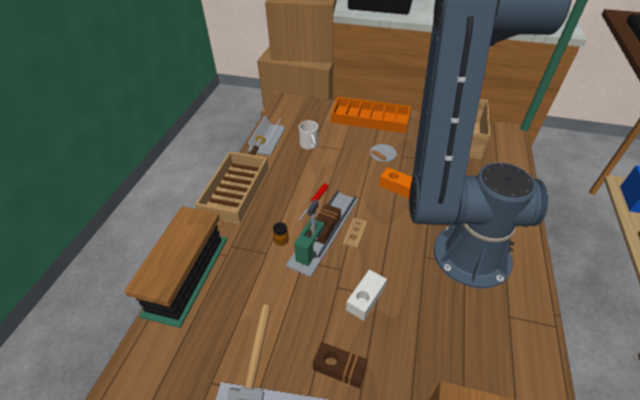

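View pics/top0.png

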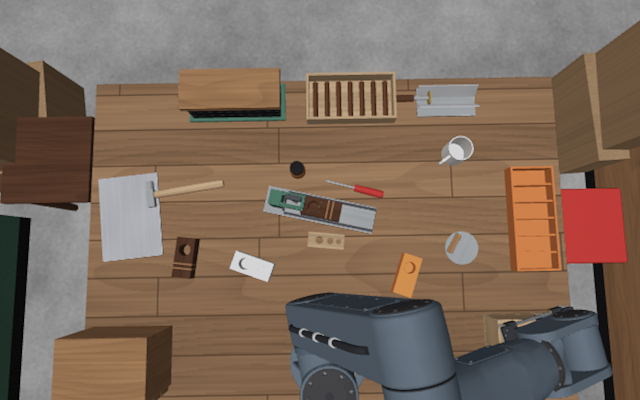

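```bash
python3 - <<'E'
from h import *
crop('top0',255,175,390,245,5.9,'top0c')
crop('side0',270,180,370,280,6,'side0c')
E
```

```text
(no output)
```

View pics/top0c.png

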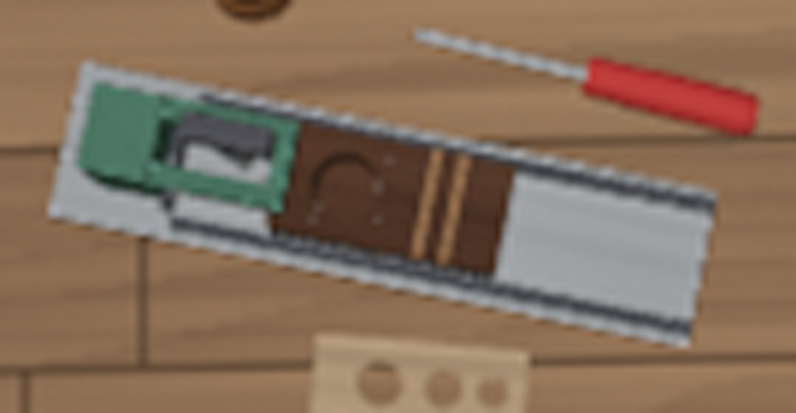

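View pics/side0c.png

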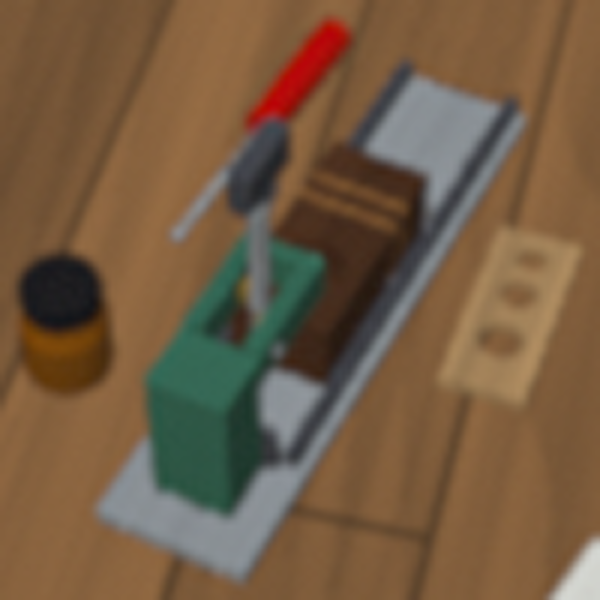

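```bash
cat >> h.py <<'E'
def cp(x,y,x0,y0,s): return (x+.5)/s-.5+x0,(y+.5)/s-.5+y0
E
python3 - <<'E'
from h import *
c=dict(np.load('pics/top0.npz')); s=dict(np.load('pics/side0.npz'))
t=lambda x,y,z: ray(c,*cp(x,y,255,175,5.9),z)
w=lambda x,y,z: ray(s,*cp(x,y,270,180,6),z)
TL,BL,TR,BR=[t(*p,.012) for p in((82,62),(48,217),(717,192),(690,345))]
print('bed',TL,BL,TR,BR,np.linalg.norm(TL-TR),np.linalg.norm(BL-BR),np.linalg.norm(TL-BL),np.linalg.norm(TR-BR))
ux=(TL-TR)+(BL-BR);ux/=np.linalg.norm(ux)
yaw=np.arctan2(ux[1],ux[0]);print('yaw',np.degrees(yaw))
uy=np.array([-ux[1],ux[0],0]); o=(TL+BL+TR+BR)/4+ux*0.075; o[2]=0
print('origin',o)
sb=[w(*p,.012) for p in((98,513),(243,578))]  # far bed corners
print('side bed',sb)
G=lambda p:((p-o)@ux,(p-o)@uy,p[2])
for p in sb: print(G(p))
# block rear top edge, z=.062
for p in((515,168),(493,277)): print('rear top',G(t(*p,.062)))
for p in((300,122),(270,232)): print('front top?',G(t(*p,.062)))
for p in((340,150),(425,180)): print('rear top side',G(w(*p,.062)))
# wing
for x in(-.023,.023):
  P=o+ux*x; P[2]=.18+.03; print('wing pred side',[((proj(s,P)-[270,180])*6)], 'top',(proj(c,P)-[255,175])*5.9)
P=o.copy();P[2]=.11;print((proj(c,P)-[255,175])*5.9,(proj(s,P)-[270,180])*6)
E
```

```text
bed [0.57581015 0.19142285 0.012     ] [0.48699913 0.21086867 0.012     ] [ 0.49486141 -0.16975501  0.012     ] [ 0.40828395 -0.15186791  0.012     ] 0.37013801094401255 0.3711790767440572 0.09091500210470471 0.08840591837580333
yaw 77.56218061682709
origin [0.50764216 0.09340693 0.        ]
side bed [array([0.57364831, 0.19542842, 0.012     ]), array([0.48833879, 0.21552413, 0.012     ])]
(np.float64(0.1138434871958212), np.float64(-0.0424836215075927), np.float64(0.01200000000000001))
(np.float64(0.11509358931873646), np.float64(0.0451519159547841), np.float64(0.01200000000000001))
rear top (np.float64(-0.1437808851055647), np.float64(-0.028921983932066773), np.float64(0.062000000000000055))
rear top (np.float64(-0.143669440717186), np.float64(0.03227939999090834), np.float64(0.062000000000000055))
front top? (np.float64(-0.022806142405847454), np.float64(-0.03038937669119743), np.float64(0.062000000000000055))
front top? (np.float64(-0.019117244262659105), np.float64(0.032375653305714534), np.float64(0.062000000000000055))
rear top side (np.float64(-0.1375156743665258), np.float64(-0.02340581941353985), np.float64(0.062000000000000055))
rear top side (np.float64(-0.13809303866281825), np.float64(0.030345900268595717), np.float64(0.062000000000000055))
wing pred side [array([279.2258034 , 110.80700022])] top [270.44477942 140.40319889]
wing pred side [array([236.0622729 , 171.78832751])] top [178.71531255 121.90619212]
[239.30948868 154.92518751] [261.92492802 271.50130139]
```

```bash
python3 - <<'E'
from h import *
from scipy.spatial.transform import Rotation as R
s=env.get_state();M=R.from_rotvec(s['orientation']).as_matrix();print(M)
print(np.degrees(np.arctan2(M[1,2],M[0,2])))
o=np.array([.5075,.095]);a=np.radians(77.56);u=np.array([np.cos(a),np.sin(a)]);
for x in(-.30,-.18,-.16,-.10):print(x,o+u*x, o+u*x-s['tool_pos'][:2])
E
```

```text
[[-1.77780882e-04  9.63013678e-01  2.69452454e-01]
 [ 9.79307767e-04  2.69452497e-01 -9.63013184e-01]
 [-9.99999505e-01  9.26715484e-05 -9.90990277e-04]]
-74.36830483905024
-0.3 [ 0.44287486 -0.19795664] [0.29471549 0.33140274]
-0.18 [ 0.46872492 -0.08077398] [0.32056555 0.44858539]
-0.16 [ 0.47303326 -0.06124354] [0.32487389 0.46811583]
-0.1 [ 0.48595829 -0.00265221] [0.33779892 0.52670716]
```

```bash
python3 -m jog '[{"travel":[0.027,0.04,0],"yaw":8},{"travel":[0.054,0.08,0],"yaw":16},{"travel":[0.081,0.12,0],"yaw":24},{"travel":[0.108,0.16,0],"yaw":32},{"travel":[0.135,0.20,0],"yaw":40}]' 0 60
```

```text
t: 0.6
tool_pos: [0.2837, -0.3279, 0.2185]
orientation: [0.466, 1.52, -0.466]
wrist_force: [0.8, -1.5, -1.0]
grip_width: 0.0575
```

```bash
python3 -m jog '[{"travel":[0.030,0.039,0],"yaw":7},{"travel":[0.060,0.078,0],"yaw":15},{"travel":[0.09,0.117,0],"yaw":22},{"travel":[0.12,0.156,0],"yaw":22},{"travel":[0.15,0.195,0],"yaw":22}]' 0 && python3 -m jog '[{"travel":[0.03,0.04,0],"yaw":0},{"travel":[0.034,0.051,0],"yaw":0},{"travel":[0.034,0.051,-0.03],"yaw":0},{"travel":[0.034,0.051,-0.06],"yaw":0},{"travel":[0.034,0.051,-0.09],"yaw":0}]'
python3 - <<'E'
from h import *
shot('side','s1');shot('top','t1');crop('s1',270,130,390,250,5,'s1c');crop('t1',255,150,390,245,5.9,'t1c')
from scipy.spatial.transform import Rotation as R
s=env.get_state();M=R.from_rotvec(s['orientation']).as_matrix();print(np.degrees(np.arctan2(M[1,2],M[0,2])),s['tool_pos'],s['q'])
E
```

```text
t: 1.1
tool_pos: [0.434, -0.1327, 0.2187]
orientation: [0.169, 1.564, -0.169]
wrist_force: [1.1, -1.0, -0.1]
grip_width: 0.0178
t: 1.6
tool_pos: [0.4668, -0.0838, 0.1276]
orientation: [0.169, 1.564, -0.169]
wrist_force: [1.5, -0.2, -1.4]
grip_width: 0.0005
-12.38193174145502 [ 0.46487303 -0.08337231  0.12574143] [-2.76015692e-01  3.43710176e-01  1.93045514e+00 -1.28606710e-04
  8.73858482e-01 -5.98264280e-02]
```

View pics/s1c.png

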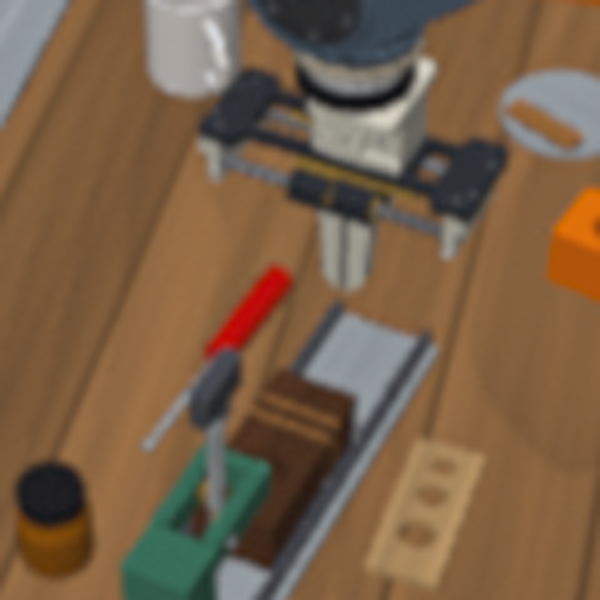

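View pics/t1c.png

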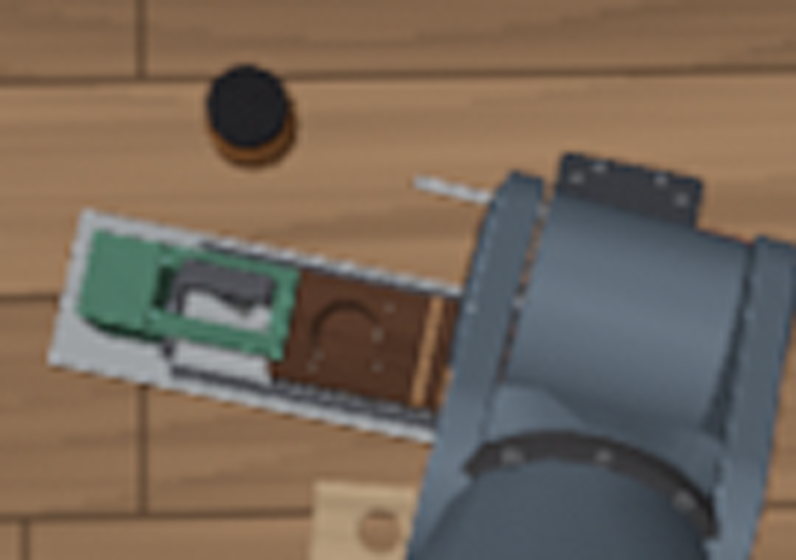

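```bash
python3 -m jog '[{"travel":[0.003,0,-0.04],"yaw":0},{"travel":[0.003,0,-0.075],"yaw":0},{"travel":[0.003,0,-0.094],"yaw":0},{"travel":[0.003,0,-0.094],"yaw":0}]' 
python3 - <<'E'
from h import *
c=shot('side','s2');crop('s2',270,130,390,250,5,'s2c')
s=env.get_state();print(s['tool_pos'],(proj(c,s['tool_pos'])-[270,130])*5)
E
```

```text
t: 2.1
tool_pos: [0.4694, -0.0838, 0.0339]
orientation: [0.17, 1.567, -0.169]
wrist_force: [-0.4, -0.5, 0.5]
grip_width: 0.0005
[ 0.47024746 -0.08392815  0.03519144] [335.55226492 368.31595892]
```

View pics/s2c.png

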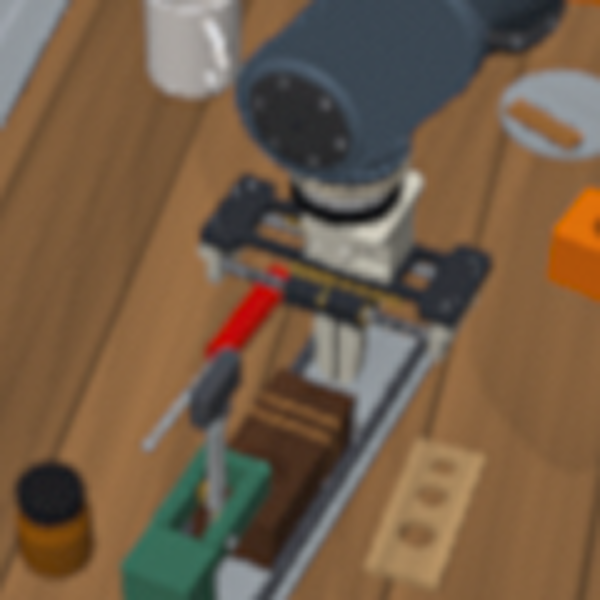

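```bash
python3 -m jog '[{"travel":[0.0032,0.0146,0],"yaw":0},{"travel":[0.0054,0.0244,0],"yaw":0},{"travel":[0.0075,0.0342,0],"yaw":0},{"travel":[0.0097,0.0439,0],"yaw":0},{"travel":[0.0119,0.0537,0],"yaw":0}]'; python3 -m jog '[{"travel":[0.0013,0.0059,0],"yaw":0},{"travel":[0.0026,0.0117,0],"yaw":0},{"travel":[0.0039,0.0176,0],"yaw":0},{"travel":[0.0039,0.0176,0],"yaw":0}]'
python3 - <<'E'
from h import *
c=shot('side','s3');crop('s3',270,130,390,250,5,'s3c')
s=env.get_state();print(s['tool_pos'],s['wrist_force'],(proj(c,s['tool_pos'])-[270,130])*5)
E
```

```text
t: 2.65
tool_pos: [0.4827, -0.0295, 0.0353]
orientation: [0.169, 1.563, -0.17]
wrist_force: [-1.2, -5.5, 4.1]
grip_width: 0.001
t: 3.05
tool_pos: [0.486, -0.0116, 0.0344]
orientation: [0.17, 1.565, -0.169]
wrist_force: [-0.2, 1.1, -0.2]
grip_width: 0.0
[ 0.48578726 -0.01180677  0.0343672 ] [-0.45112867 -0.14096303  0.95621464] [290.57071995 439.15736432]
```

View pics/s3c.png

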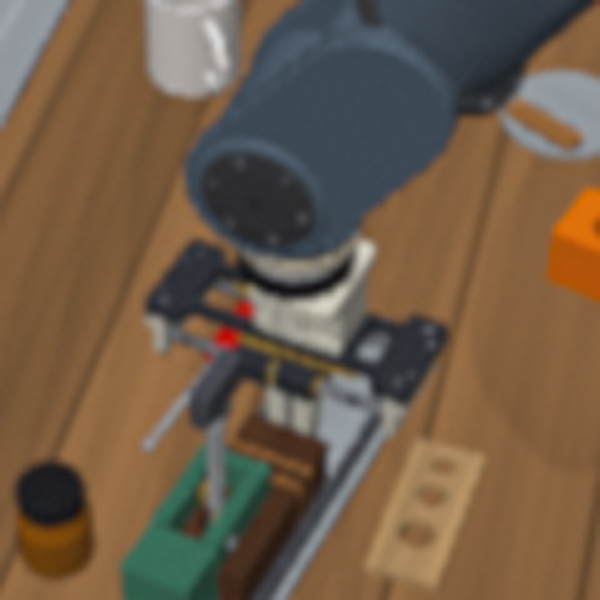

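```bash
python3 -m jog '[{"travel":[0.0006,0.0029,0],"yaw":0},{"travel":[0.0013,0.0059,0],"yaw":0},{"travel":[0.0017,0.0078,0],"yaw":0},{"travel":[0.0017,0.0078,0],"yaw":0}]'; python3 -m jog '[{"travel":[0.0004,0.002,0],"yaw":0},{"travel":[0.0009,0.0039,0],"yaw":0},{"travel":[0.0009,0.0039,0],"yaw":0}]'
```

```text
t: 3.5
tool_pos: [0.4877, -0.0043, 0.0346]
orientation: [0.17, 1.564, -0.169]
wrist_force: [0.7, -0.6, -0.5]
grip_width: 0.0004
t: 3.8
tool_pos: [0.4877, -0.0023, 0.0346]
orientation: [0.167, 1.566, -0.171]
wrist_force: [-7.0, -19.9, 4.4]
grip_width: 0.0009
```

```bash
python3 -m jog '[{"travel":[0,0,0],"yaw":0},{"travel":[0,0,0],"yaw":0},{"travel":[0,0,0],"yaw":0}]'; python3 -m jog '[{"travel":[-0.004,-0.02,0],"yaw":0},{"travel":[-0.009,-0.04,0.02],"yaw":0},{"travel":[-0.017,-0.08,0.06],"yaw":0},{"travel":[-0.022,-0.1,0.10],"yaw":0},{"travel":[-0.026,-0.12,0.14],"yaw":0}]' 1; python3 -m jog '[{"travel":[0,-0.03,0.03],"yaw":0},{"travel":[0,-0.03,0.06],"yaw":0},{"travel":[0,-0.03,0.085],"yaw":0},{"travel":[0,-0.03,0.085],"yaw":0}]' 
python3 - <<'E'
from h import *
c=shot('side','s4');crop('s4',270,160,370,260,6,'s4c');c=shot('top','t4');crop('t4',255,175,390,245,5.9,'t4c')
E
```

```text
t: 4.1
tool_pos: [0.4877, -0.0023, 0.0346]
orientation: [0.167, 1.566, -0.171]
wrist_force: [-6.3, -18.6, 3.8]
grip_width: 0.0003
t: 4.6
tool_pos: [0.462, -0.1217, 0.1763]
orientation: [0.17, 1.564, -0.17]
wrist_force: [1.1, -0.1, -0.2]
grip_width: 0.0357
t: 5.0
tool_pos: [0.4638, -0.1512, 0.2628]
orientation: [0.169, 1.559, -0.171]
wrist_force: [0.1, 0.7, -0.2]
grip_width: 0.0682
```

View pics/s4c.png

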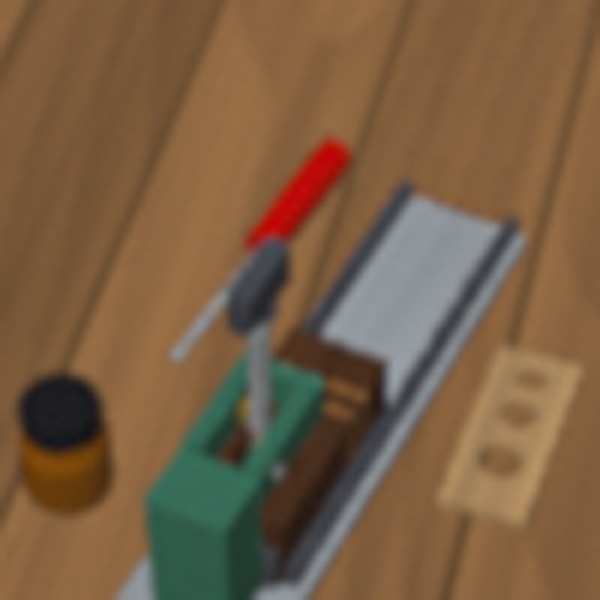

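View pics/t4c.png

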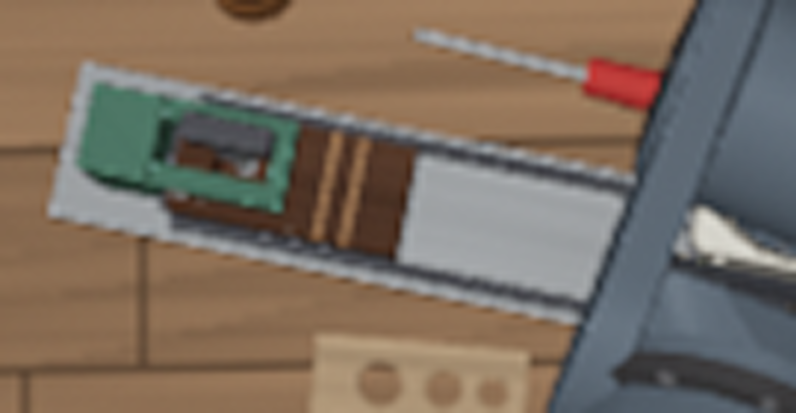

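```bash
python3 - <<'E'
from h import *
c=dict(np.load('pics/top0.npz'));t=lambda x,y,z: ray(c,*cp(x,y,255,175,5.9),z)
o=np.array([.5076,.0934,0]);a=np.radians(77.56);u=np.array([np.cos(a),np.sin(a),0]);v=np.array([-u[1],u[0],0])
for p in((415,150),(397,260)):
  q=t(*p,.062)-o;print(q@u,q@v)
crop('t4',275,188,315,218,20,'wt');crop('s4',300,190,330,240,12,'ws')
E
```

```text
-0.08794347906757455 -0.027803609906839704
-0.09036789847260093 0.03355203330584047
```

View pics/wt.png

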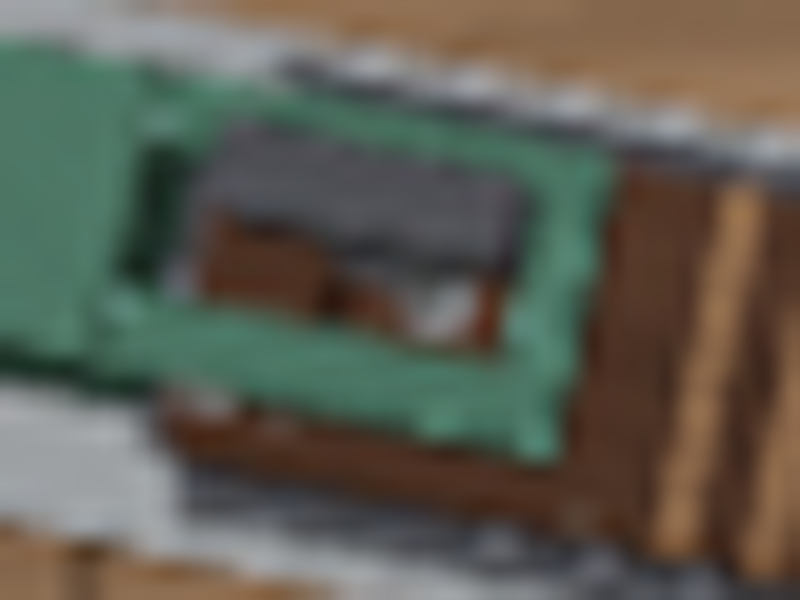

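View pics/ws.png

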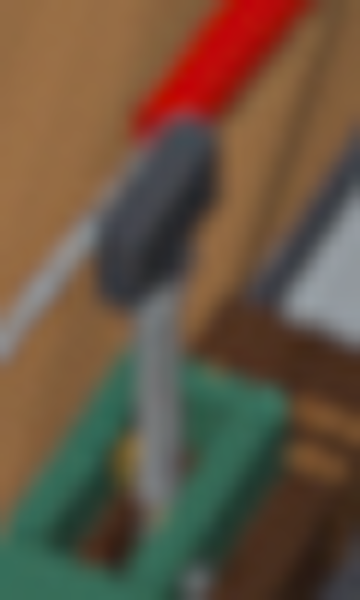

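```bash
cat > ov.py <<'E'
from h import *
import sys
def overlay(tag,x0,y0,x1,y1,s,out,ox,oy,yaw,wing,z):
    c=dict(np.load(f'pics/{tag}.npz'));crop(tag,x0,y0,x1,y1,s,out)
    im=cv2.imread(f'pics/{out}.png');a=np.radians(yaw)-wing
    def P(x,y,zz,a): 
        p=[ox+x*np.cos(a)-y*np.sin(a),oy+x*np.sin(a)+y*np.cos(a),zz]
        return tuple(int(k) for k in (proj(c,p)-[x0,y0]+.5)*s-.5)
    X=[(-.023,-.007),(.023,-.007),(.023,.007),(-.023,.007)]
    for i in range(4):
        for zz in(z-.018,z+.012): cv2.line(im,P(*X[i],zz,a),P(*X[(i+1)%4],zz,a),(0,255,255),1)
        cv2.line(im,P(*X[i],z-.018,a),P(*X[i],z+.012,a),(0,255,255),1)
    g=np.radians(yaw);X=[(-.026,-.024),(.046,-.024),(.046,.024),(-.026,.024)]
    for i in range(4): cv2.line(im,P(*X[i],.11,g),P(*X[(i+1)%4],.11,g),(255,0,255),1)
    cv2.imwrite(f'pics/{out}.png',im)
E
python3 - <<'E'
from ov import *
overlay('t4',275,188,315,218,20,'ovt',.5076,.0934,77.56,.05,.198)
overlay('s4',290,190,340,250,10,'ovs',.5076,.0934,77.56,.05,.198)
E
```

```text
(no output)
```

View pics/ovt.png

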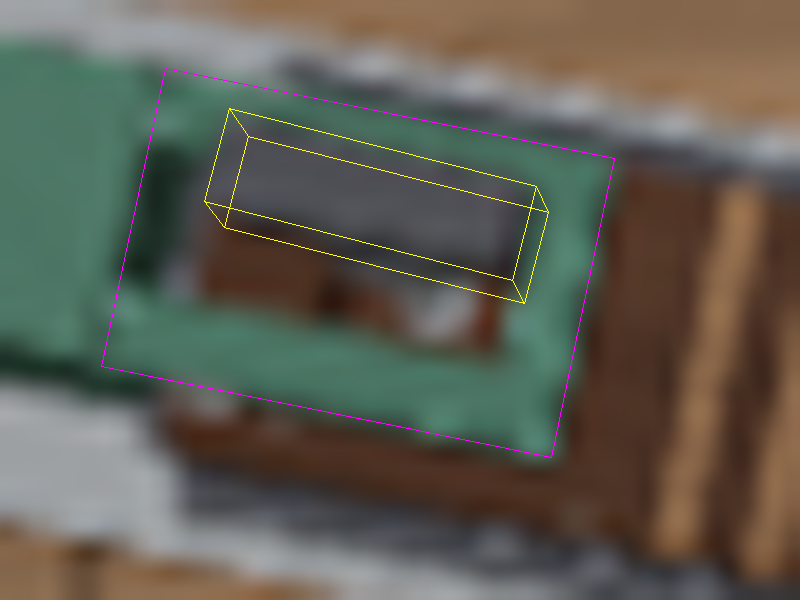

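View pics/ovs.png

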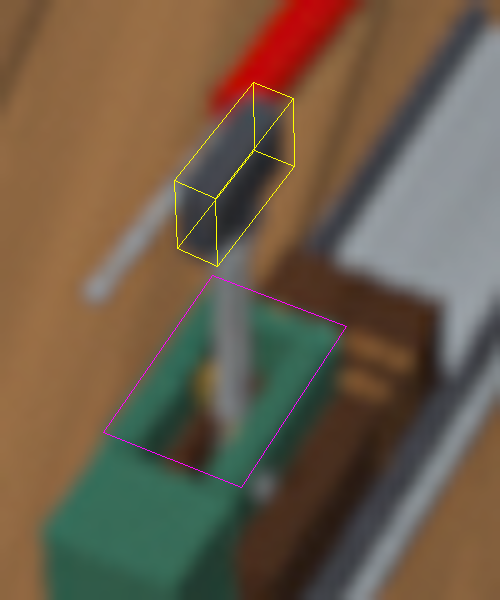

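```bash
python3 -m jog '[{"travel":[0.009,0.045,0],"yaw":0},{"travel":[0.018,0.09,0],"yaw":0},{"travel":[0.026,0.135,0],"yaw":0},{"travel":[0.035,0.18,0],"yaw":0},{"travel":[0.04,0.22,0],"yaw":0}]';python3 -m jog '[{"travel":[0.004,0.025,0],"yaw":0},{"travel":[0.004,0.025,0],"yaw":0},{"travel":[0.004,0.025,0],"yaw":0}]'
python3 - <<'E'
from ov import *
shot('top','t5');c=shot('side','s5')
from scipy.spatial.transform import Rotation as R
s=env.get_state();M=R.from_rotvec(s['orientation']).as_matrix();print(np.degrees(np.arctan2(M[1,2],M[0,2])),s['tool_pos'],s['wrist_force'],s['grip_width'])
crop('s5',270,130,370,250,5,'s5c');print((proj(c,s['tool_pos'])-[270,130])*5)
E
```

```text
t: 5.6
tool_pos: [0.5022, 0.0717, 0.2581]
orientation: [0.169, 1.566, -0.169]
wrist_force: [0.7, -0.6, 0.3]
grip_width: 0.0931
t: 5.9
tool_pos: [0.506, 0.0945, 0.2584]
orientation: [0.168, 1.566, -0.169]
wrist_force: [-0.3, -0.9, -0.1]
grip_width: 0.093
-12.407631491213367 [0.5062664  0.09355148 0.25895227] [-0.31650923 -0.01359217 -0.68526259] 0.09343490307513398
[215.37313152 309.62028745]
```

View pics/s5c.png

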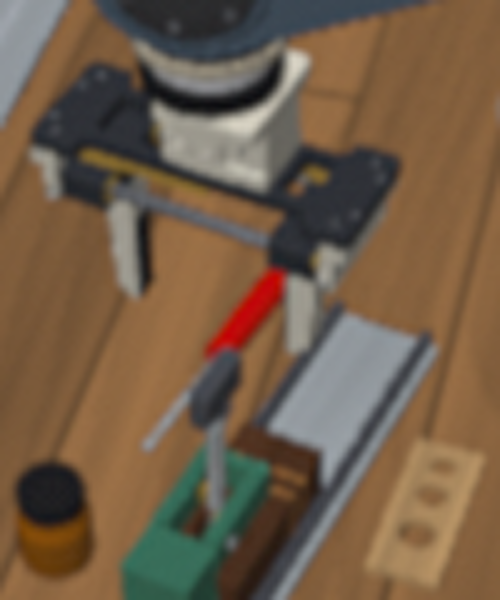

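```bash
python3 -m jog '[{"travel":[0.0015,0,-0.03],"yaw":0},{"travel":[0.0015,0,-0.055],"yaw":0},{"travel":[0.0015,0,-0.07],"yaw":0},{"travel":[0.0015,0,-0.078],"yaw":0},{"travel":[0.0015,0,-0.078],"yaw":0}]'
python3 - <<'E'
from ov import *
c=shot('side','s6');s=env.get_state();print(s['tool_pos'],s['wrist_force'])
crop('s6',280,150,360,240,6.6,'s6c');print((proj(c,s['tool_pos'])-[280,150])*6.6)
E
```

```text
t: 6.5
tool_pos: [0.5077, 0.0936, 0.1809]
orientation: [0.17, 1.566, -0.171]
wrist_force: [1.6, 0.8, 0.8]
grip_width: 0.0931
[0.50816362 0.09381143 0.18176836] [-0.01439351 -0.51003766  0.17826172]
[217.66370444 395.79987642]
```

View pics/s6c.png

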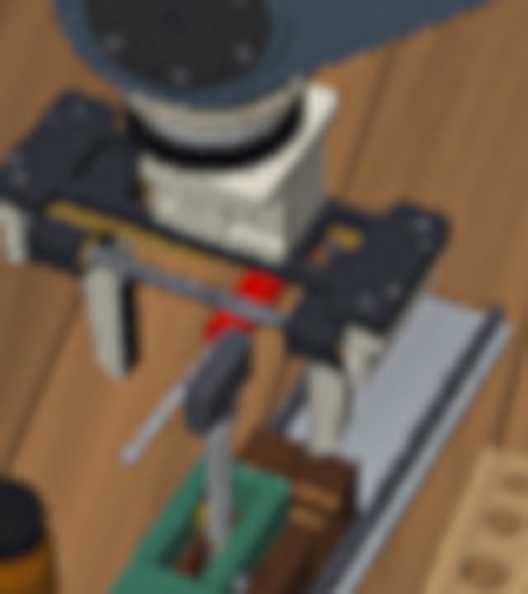

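```bash
python3 -m jog '[{"travel":[0,0,0],"yaw":0},{"travel":[0,0,0],"yaw":0},{"travel":[0,0,0],"yaw":0},{"travel":[0,0,0],"yaw":0},{"travel":[0,0,0],"yaw":0}]' 0 20;python3 -m jog '[{"travel":[0,0,0],"yaw":0},{"travel":[0,0,0],"yaw":0},{"travel":[0,0,0],"yaw":0},{"travel":[0,0,0],"yaw":0},{"travel":[0,0,0],"yaw":0}]';python3 -m jog '[{"travel":[0,0,0],"yaw":0},{"travel":[0,0,0],"yaw":0},{"travel":[0,0,0],"yaw":0},{"travel":[0,0,0],"yaw":0}]' - 55
```

```text
t: 7.05
tool_pos: [0.5082, 0.0944, 0.1818]
orientation: [0.169, 1.564, -0.169]
wrist_force: [0.1, 0.1, -0.0]
grip_width: 0.0578
t: 7.55
tool_pos: [0.5084, 0.0943, 0.1818]
orientation: [0.17, 1.563, -0.169]
wrist_force: [2.4, -1.1, 2.2]
grip_width: 0.0173
t: 7.95
tool_pos: [0.5091, 0.0943, 0.1822]
orientation: [0.17, 1.562, -0.169]
wrist_force: [5.4, -1.4, 2.3]
grip_width: 0.0142
```

```bash
python3 - <<'E'
from ov import *
s=env.get_state();print(s['tool_pos'],s['wrist_force'],s['moment'],s['grip_width'])
E
```

```text
[0.50907854 0.09427039 0.18216863] [ 5.40299393 -1.43161172  2.31052464] [-0.25039146 -0.88977467 -0.01569464] 0.014239582189686052
```

```bash
python3 -m jog '[{"travel":[0.001,0,-0.006],"yaw":0},{"travel":[0.001,0,-0.012],"yaw":0},{"travel":[0.001,0,-0.018],"yaw":0},{"travel":[0.001,0,-0.023],"yaw":0},{"travel":[0.001,0,-0.023],"yaw":0}]';python3 -m jog '[{"travel":[0,0,-0.001],"yaw":0},{"travel":[0,0,-0.002],"yaw":0},{"travel":[0,0,-0.003],"yaw":0},{"travel":[0,0,-0.003],"yaw":0}]'
```

```text
t: 8.45
tool_pos: [0.5093, 0.0943, 0.1579]
orientation: [0.169, 1.564, -0.17]
wrist_force: [4.2, -2.0, 2.5]
grip_width: 0.0135
t: 8.85
tool_pos: [0.5092, 0.0943, 0.1556]
orientation: [0.169, 1.564, -0.169]
wrist_force: [4.6, -2.6, 2.1]
grip_width: 0.0134
```

```bash
python3 -m jog '[{"travel":[0.0005,0,-0.001],"yaw":0},{"travel":[0.0005,0,-0.002],"yaw":0},{"travel":[0.0005,0,-0.002],"yaw":0}]'; python3 -m jog '[{"travel":[0,0,-0.001],"yaw":0},{"travel":[0,0,-0.001],"yaw":0},{"travel":[0,0,-0.001],"yaw":0}]'
```

```text
t: 9.15
tool_pos: [0.5094, 0.0943, 0.1534]
orientation: [0.169, 1.565, -0.17]
wrist_force: [2.5, -2.2, 2.7]
grip_width: 0.0136
t: 9.45
tool_pos: [0.5094, 0.0943, 0.1525]
orientation: [0.169, 1.565, -0.17]
wrist_force: [1.8, -3.0, 3.4]
grip_width: 0.0139
```

```bash
python3 -m jog '[{"travel":[0,0,-0.001],"yaw":0},{"travel":[0,0,-0.001],"yaw":0},{"travel":[0,0,-0.001],"yaw":0}]'
```

```text
t: 9.75
tool_pos: [0.5095, 0.0944, 0.1515]
orientation: [0.169, 1.565, -0.17]
wrist_force: [1.1, -2.3, 2.2]
grip_width: 0.0139
```

```bash
python3 -m jog '[{"travel":[0,0,-0.001],"yaw":0},{"travel":[0,0,-0.001],"yaw":0},{"travel":[0,0,-0.001],"yaw":0}]'
```

```text
t: 10.05
tool_pos: [0.5095, 0.0944, 0.1506]
orientation: [0.169, 1.564, -0.17]
wrist_force: [1.4, -2.0, 1.4]
grip_width: 0.0137
```

Noise is about ±1 N, and there's no contact yet (slide ≈ 31.6 mm). I'll continue.

```bash
python3 -m jog '[{"travel":[0,0,-0.001],"yaw":0},{"travel":[0,0,-0.001],"yaw":0},{"travel":[0,0,-0.001],"yaw":0}]'; python3 -m jog '[{"travel":[0,0,-0.001],"yaw":0},{"travel":[0,0,-0.001],"yaw":0},{"travel":[0,0,-0.001],"yaw":0}]'
```

```text
t: 10.35
tool_pos: [0.5095, 0.0944, 0.1495]
orientation: [0.17, 1.564, -0.17]
wrist_force: [0.3, -2.9, 2.4]
grip_width: 0.0137
t: 10.65
tool_pos: [0.5095, 0.0944, 0.1486]
orientation: [0.17, 1.564, -0.17]
wrist_force: [0.1, -2.0, 2.3]
grip_width: 0.0135
```

```bash
python3 -m jog '[{"travel":[0,0,-0.001],"yaw":0},{"travel":[0,0,-0.001],"yaw":0},{"travel":[0,0,-0.001],"yaw":0}]'; python3 -m jog '[{"travel":[0,0,-0.001],"yaw":0},{"travel":[0,0,-0.001],"yaw":0},{"travel":[0,0,-0.001],"yaw":0}]'
```

```text
t: 10.95
tool_pos: [0.5096, 0.0944, 0.1476]
orientation: [0.169, 1.564, -0.169]
wrist_force: [-0.4, -1.9, 2.3]
grip_width: 0.0139
t: 11.25
tool_pos: [0.5096, 0.0944, 0.1466]
orientation: [0.169, 1.564, -0.17]
wrist_force: [-0.2, -3.0, 1.9]
grip_width: 0.0135
```

```bash
python3 -m jog '[{"travel":[0,0,-0.001],"yaw":0},{"travel":[0,0,-0.001],"yaw":0},{"travel":[0,0,-0.001],"yaw":0}]'; python3 -m jog '[{"travel":[0,0,-0.001],"yaw":0},{"travel":[0,0,-0.001],"yaw":0},{"travel":[0,0,-0.001],"yaw":0}]'
```

```text
t: 11.55
tool_pos: [0.5096, 0.0944, 0.1456]
orientation: [0.169, 1.564, -0.17]
wrist_force: [0.1, -2.7, 2.6]
grip_width: 0.0133
t: 11.85
tool_pos: [0.5096, 0.0944, 0.1446]
orientation: [0.17, 1.564, -0.17]
wrist_force: [0.8, -3.1, 2.2]
grip_width: 0.014
```

```bash
python3 -m jog '[{"travel":[0,0,-0.001],"yaw":0},{"travel":[0,0,-0.001],"yaw":0},{"travel":[0,0,-0.001],"yaw":0}]'; python3 -m jog '[{"travel":[0,0,-0.001],"yaw":0},{"travel":[0,0,-0.001],"yaw":0},{"travel":[0,0,-0.001],"yaw":0}]'
```

```text
t: 12.15
tool_pos: [0.5096, 0.0944, 0.1437]
orientation: [0.17, 1.564, -0.17]
wrist_force: [-0.3, -2.3, 3.7]
grip_width: 0.0136
t: 12.45
tool_pos: [0.5096, 0.0944, 0.1427]
orientation: [0.169, 1.564, -0.169]
wrist_force: [-1.1, -2.5, 5.0]
grip_width: 0.0138
```

```bash
python3 -m jog '[{"travel":[0,0,-0.001],"yaw":0},{"travel":[0,0,-0.001],"yaw":0},{"travel":[0,0,-0.001],"yaw":0}]'
for i in 1 2 3 4; do python3 - <<'E'
from h import *
eyes.camera('top');s=env.get_state();print(s['wrist_force'],s['moment'],s['tool_pos'])
E
done
```

```text
t: 12.75
tool_pos: [0.5097, 0.0944, 0.1419]
orientation: [0.17, 1.564, -0.169]
wrist_force: [-1.9, -2.8, 7.1]
grip_width: 0.014
[-0.92090349 -2.78141788  7.28966877] [-0.5023006   0.36395312 -0.02715121] [0.50966235 0.09438645 0.14188635]
[-2.97835732 -2.90881837  7.4000372 ] [-0.5137458   0.39955052 -0.08836589] [0.50965814 0.09438258 0.14189784]
[-1.00990961 -2.77858214  7.15224555] [-0.54263383  0.3784888  -0.0786917 ] [0.50967293 0.09437701 0.14189855]
[-1.40238431 -2.79590206  7.08724586] [-0.55952432  0.38699945 -0.05796169] [0.50968694 0.09436116 0.14190545]
```

```bash
python3 -m jog '[{"travel":[0,0,0],"yaw":-5},{"travel":[0,0,0],"yaw":-10},{"travel":[0,0,0],"yaw":-15},{"travel":[0,0,0],"yaw":-20}]'; python3 -m jog '[{"travel":[0,0,0],"yaw":-5},{"travel":[0,0,0],"yaw":-10},{"travel":[0,0,0],"yaw":-15},{"travel":[0,0,0],"yaw":-20},{"travel":[0,0,0],"yaw":-20}]'
python3 - <<'E'
from h import *
from scipy.spatial.transform import Rotation as R
s=env.get_state();M=R.from_rotvec(s['orientation']).as_matrix();print(np.degrees(np.arctan2(M[1,2],M[0,2])),s['tool_pos'],s['wrist_force'],s['moment'],s['grip_width'])
E
```

```text
t: 13.35
tool_pos: [0.5097, 0.0944, 0.1419]
orientation: [0.445, 1.524, -0.445]
wrist_force: [-2.1, -2.2, 7.2]
grip_width: 0.0139
t: 13.85
tool_pos: [0.5095, 0.0947, 0.1419]
orientation: [0.716, 1.45, -0.715]
wrist_force: [-2.5, 0.1, 6.5]
grip_width: 0.0137
-52.53010098862012 [0.50945184 0.09468538 0.14187177] [-2.52179586  0.12208651  6.47019951] [-0.27067011  0.46162577  0.05827021] 0.01367506518302376
```

```bash
python3 -m jog '[{"travel":[0,0,0],"yaw":-5},{"travel":[0,0,0],"yaw":-10},{"travel":[0,0,0],"yaw":-15},{"travel":[0,0,0],"yaw":-20},{"travel":[0,0,0],"yaw":-20}]'; python3 -m jog '[{"travel":[0,0,0],"yaw":-5},{"travel":[0,0,0],"yaw":-10},{"travel":[0,0,0],"yaw":-15},{"travel":[0,0,0],"yaw":-19},{"travel":[0,0,0],"yaw":-19}]'
python3 - <<'E'
from h import *
from scipy.spatial.transform import Rotation as R
s=env.get_state();M=R.from_rotvec(s['orientation']).as_matrix();print(np.degrees(np.arctan2(M[1,2],M[0,2])),s['tool_pos'],s['wrist_force'],s['moment'],s['grip_width'],s['q'])
E
```

```text
t: 14.35
tool_pos: [0.5093, 0.095, 0.1418]
orientation: [0.982, 1.339, -0.981]
wrist_force: [-3.3, 3.1, 7.7]
grip_width: 0.0138
t: 14.85
tool_pos: [0.5092, 0.0951, 0.1418]
orientation: [1.229, 1.198, -1.228]
wrist_force: [-3.5, 3.2, 8.5]
grip_width: 0.0134
-91.4814595849901 [0.50924646 0.09508784 0.14182863] [-3.46573475  3.19789297  8.47582465] [0.12295172 0.58288011 0.05054136] 0.013395821268885602 [9.42043914e-02 3.90530066e-01 1.80757112e+00 1.17396894e-03
 9.43962327e-01 1.69016795e+00]
```

```bash
python3 -m jog '[{"travel":[0,0,0],"yaw":-2},{"travel":[0,0,0],"yaw":-4},{"travel":[0,0,0],"yaw":-4}]'
python3 - <<'E'
from h import *
from scipy.spatial.transform import Rotation as R
s=env.get_state();M=R.from_rotvec(s['orientation']).as_matrix();print(np.degrees(np.arctan2(M[1,2],M[0,2])),s['tool_pos'],s['wrist_force'],s['moment'],s['grip_width'],s['effort'])
shot('side','s7');crop('s7',280,150,360,240,6.6,'s7c')
E
```

```text
t: 15.15
tool_pos: [0.5093, 0.0952, 0.1418]
orientation: [1.278, 1.165, -1.277]
wrist_force: [-3.8, 3.6, 7.8]
grip_width: 0.0137
-95.3210072457969 [0.50926112 0.09516356 0.14184365] [-3.76286042  3.5574044   7.78001046] [0.46396749 0.60152738 1.01349482] 0.01366886114769487 [ -3.46219741 -44.69383478 -24.36795473  -0.15371553  -0.9991812
   1.46343168]
```

View pics/s7c.png

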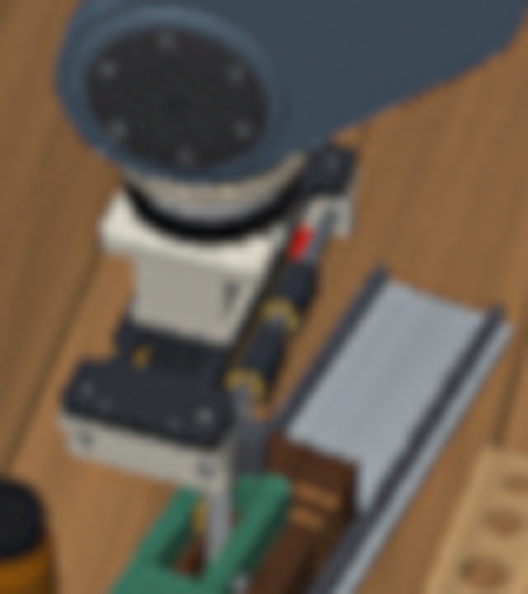

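```bash
python3 -m jog '[{"travel":[0,0,0],"yaw":2},{"travel":[0,0,0],"yaw":2}]'; python3 -m jog '[{"travel":[0,0,0],"yaw":0},{"travel":[0,0,0],"yaw":0},{"travel":[0,0,0],"yaw":0},{"travel":[0,0,0],"yaw":0},{"travel":[0,0,0],"yaw":0}]' 1;  python3 -m jog '[{"travel":[0,0,0],"yaw":0},{"travel":[0,0,0],"yaw":0},{"travel":[0,0,0],"yaw":0},{"travel":[0,0,0],"yaw":0},{"travel":[0,0,0],"yaw":0}]' 1
python3 - <<'E'
from h import *
shot('side','s8');crop('s8',280,150,360,240,6.6,'s8c')
E
```

```text
t: 15.4
tool_pos: [0.5092, 0.0951, 0.1418]
orientation: [1.251, 1.183, -1.251]
wrist_force: [-4.0, 4.5, 8.1]
grip_width: 0.0134
t: 15.9
tool_pos: [0.5095, 0.0943, 0.1414]
orientation: [1.252, 1.181, -1.253]
wrist_force: [-0.2, -0.6, 0.1]
grip_width: 0.0489
t: 16.4
tool_pos: [0.5096, 0.0943, 0.1416]
orientation: [1.252, 1.181, -1.252]
wrist_force: [0.5, -0.3, -0.1]
grip_width: 0.089
```

View pics/s8c.png

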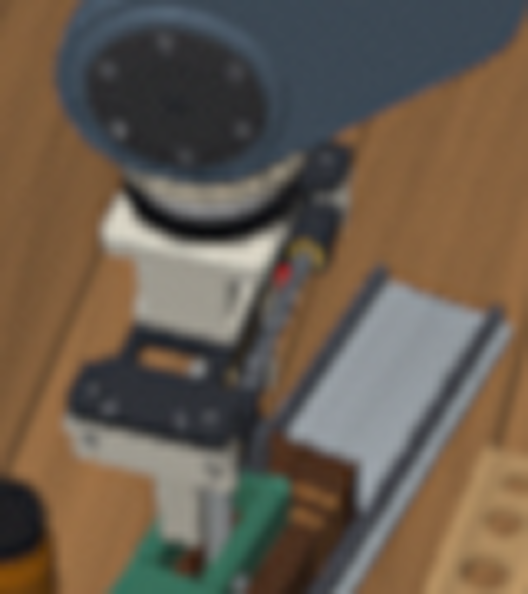

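Released without a force jump. Next I retreat straight up and check.

```bash
python3 -m jog '[{"travel":[0,0,0.03],"yaw":0},{"travel":[0,0,0.06],"yaw":0},{"travel":[0,0,0.09],"yaw":0},{"travel":[0,0,0.12],"yaw":0},{"travel":[0,0,0.14],"yaw":0}]'; python3 -m jog '[{"travel":[-0.02,-0.05,0.0],"yaw":0},{"travel":[-0.04,-0.1,0],"yaw":0},{"travel":[-0.06,-0.15,0],"yaw":0},{"travel":[-0.08,-0.19,0],"yaw":0},{"travel":[-0.08,-0.23,0],"yaw":0}]'; python3 -m jog '[{"travel":[0,0,0],"yaw":0},{"travel":[0,0,0],"yaw":0},{"travel":[0,0,0],"yaw":0}]'
python3 - <<'E'
from ov import *
shot('side','s9');shot('top','t9')
overlay('s9',280,170,360,260,6.6,'s9c',.5085,.0945,77.56,1.38,.158)
overlay('t9',270,175,330,220,13,'t9c',.5085,.0945,77.56,1.38,.158)
E
```

```text
t: 16.95
tool_pos: [0.5099, 0.0944, 0.2838]
orientation: [1.254, 1.179, -1.251]
wrist_force: [-0.1, -0.5, -0.6]
grip_width: 0.093
t: 17.45
tool_pos: [0.4277, -0.137, 0.282]
orientation: [1.252, 1.18, -1.252]
wrist_force: [1.8, 0.3, -0.1]
grip_width: 0.0933
t: 17.75
tool_pos: [0.4297, -0.1349, 0.2815]
orientation: [1.252, 1.182, -1.252]
wrist_force: [-0.4, 0.1, 0.5]
grip_width: 0.0928
```

View pics/s9c.png

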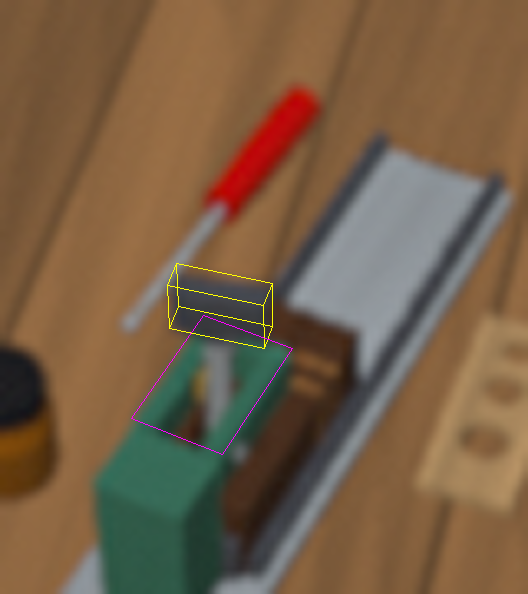

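View pics/t9c.png

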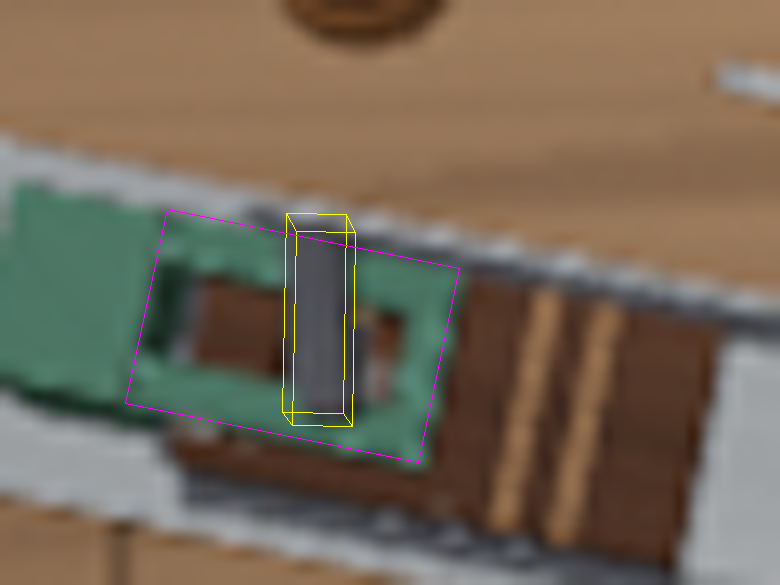

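View pics/t9.png

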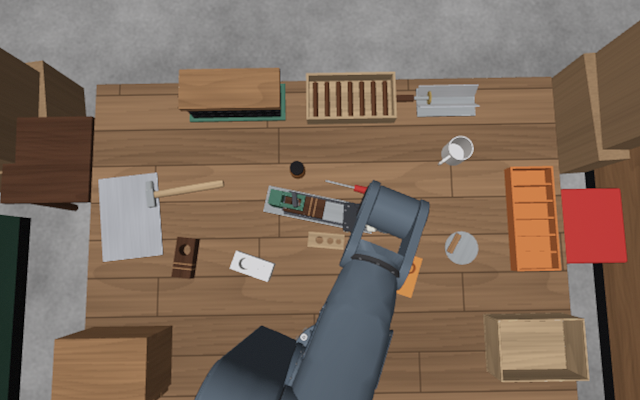

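```bash
python3 -c "
from station import close_job
print(close_job())"
```

```text
the job is handed in; nothing more can be done
None
```

The block is home against the stop, the probe is lowered onto the bottom of the bore and locked, and the job is handed in. It took about 18 s of the 64 s allowed, and no verdict was reported.

- **Block:** I pushed it with the shut fingers until about 20 N built up against the stop. In the top picture its rear face then measured gauge x about −89 mm; home is −90 mm.
- **Probe:** I gripped the wing and lowered it in 1 mm steps. The foot touched at about 38 mm of travel. I went down about 2 mm more, which put roughly 4.8 N on the foot: 7.2 N on the wrist less about 2.4 N from the probe's return spring. That force is inferred, because the foot's contact force can't be read directly.
- **Lock:** I turned the wing clockwise until the torque jumped to about 1 Nm at its stop. The gripper had turned 83° by then, against a stop at about 80°, so the wing may have moved slightly in the fingers.
- **After letting go:** the wing model drawn at 1.38 rad and 40 mm down lined up with both last pictures, so the probe stayed down. The picture resolves only about 2.5 mm, so the final foot force of about 5 N rests on the wrist reading before release.
- **Rest of the bench:** nothing looks moved in the last top picture, and the wrist force was near zero with the gripper well clear. The arm partly hid the driver and the orange block there.

No check failed.

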